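# Scrape the ore chips off the sample plate into its catch tray

### The arm

A 6-joint arm with a two-finger parallel gripper is mounted at the origin on the work surface. World frame = base frame: x ahead of the robot, y to its left, z up, the work surface at z = 0. Lengths are in m, angles in degrees, forces in N, time in s.
With the tool pointing down it reaches from about 0.35 to 0.875 m from the base axis. Payload 4.2 kg.
Tool frame: the origin (TCP) lies between the finger pads; the fingertips stand 11 mm ahead of it and the grasp point (between the pads) lies 8 mm behind it; z points along the fingers, y is the direction in which the jaws open and shut (so a half turn about z gives the same grasp; the last joint's range is limited). The gripper opens to 87 mm and grips with 3 to 60 N. Pads are 19 mm wide; open, the fingers measure 117 mm over their backs; the gripper's body (75 mm by 190 mm) begins 51 mm behind the grasp point.
Start: joints at [-51.36, 22.042, 0.453, 0, -68.411, -14.817], TCP at [0.252, -0.572, 0.234] pointing down, gripper open.
Joint ranges: [-179.83, 179.83], [-69.29, 118.12], [-61.27, 80.66], [-181.25, 117.63], [-171.15, -9.14], [-177.46, 177.46]. Speed limits (degrees/s): [159.86, 159.86, 180, 180, 180, 180].

### API

Orientations are given as a 3x3 rotation matrix whose columns are the frame's x, y, z axes.
In Python, from station import sense, capture, get_calibration, finish_job, search_frame, cut_out gives the robot as it stands.
- The arm moves only by the tool arm_command, never from a script. Its argument "rows" is a list of rows, each an object with "fingers": the opening in per cent of the stroke, from 0 (shut) to 100 (fully open); "travel": the shift along the tool's x, y, z in cm, a list of three; "roll": the turn about the tool's z in degrees. A call has 1 to 10 rows; each row is the pose to reach, as a shift and turn from the pose commanded when the call began, along the tool's axes at that moment; what a row does not reach only later rows make up. A row lasts 1/10 s, in which the tool goes at most 50 mm and 8.59 degrees, less where a joint would pass 70% of its speed; a pose out of reach is approached as far as the arm can. A call with a gripper value outside its range is refused whole. The fingers move at their own pace and stop on an object; the grip force is fixed at half the most. Time passes only in rows, so rows that repeat a pose let the fingers close. It gives the time, the measured TCP pose, the force and the opening at its end, in the units of the state.
- sense(): the state, without advancing time (a new reading comes with each control period).
- capture(name): name is "scene" or "top" or "wrist"; returns (picture, depth): 480x640x3 uint8, red, green, blue; 480x640 float32, m along the optical axis (not along the pixel's ray), 0 where there is no reading.
- get_calibration(name): a dict with "fov_y" (degrees; the focal length in pixels is half the picture's height over the tangent of half this angle, whatever the lens; pixels are square), "cx", "cy" (the principal point, pixels), "origin" and "attitude" of the camera in the world; the wrist camera has in their place "mount" (4x4, takes a point from camera to tool coordinates, whose origin is the TCP and whose axes are the flange's). Camera axes: x right, y down, z forward; pixel columns grow to the right and rows downward; lengths in m; the calibration is good to about 2 mm. A picture is of the moment at which its call begins: read the wrist's pose just before it. get_calibration takes no time and is no camera call.
- finish_job(): hands the job in, once; it reports no verdict.
Trained networks look in the newest picture that a camera, given by its name, has taken for a name from the list of things; names that differ only in an ending like _2 or _b are one class to them, and where a whole thing is asked for, a point or a joint stands for the part that bears it (a point fixed in the world has none). Each returns a list of dicts, best first, with "p" (0 to 1); they miss things now and then, are a little off and sometimes report something else, mostly with a low value. They report only what shows in the picture. A call takes as long as a camera call. They do not tell look-alikes from the thing itself.
- search_frame(camera, label): "position" ([x, y, z] in m, in world coordinates, good to about 4 mm: the middle of the surface that is visible of it).
- cut_out(camera, label): "mask" (480x640 bool, what is visible of it).
The state is a dict: "time_s": time; "joints": joint angles; "joint_velocities": joint speeds; "effort": joint torques, N m; "tcp_pos": TCP position; "ee_rot": TCP orientation; "wrist_force": force on the tool from outside, world axes, zero at the start; "moment": the same for the moment, N m; "gripper_width": opening from 0.0 (shut) to 1.0 (fully open).
Only numpy, scipy, OpenCV 4.12 (cv2) and the standard library are available. Lean on these libraries where they do the work, as an engineer would, in place of code of your own. Each camera call takes 0.05 s, during which the arm holds its last target. There are 200 camera calls.

### The job

Pick up the orange scraper block by its upright grip and, holding its black foot down on the white sample plate, push both red-brown ore chips off the plate into the blue catch tray along its edge; move the chips only with the scraper, never with the gripper. Then stand the scraper upright on the bare bench top and let it go, leaving both chips in the tray.

Things in the scene. Friction and masses are not known exactly. Their poses are not given: they have to be found in the camera images.
- prep_plate: Fixed plate with tray; place and yaw vary. White flat plate 180 (x) by 220 (y) mm on a grey plinth, no rims, top 45 mm above the bench. Blue open tray joined to its +y edge: y 110 to 210, x -110 to 110 mm; walls 5 thick, 30 high (15 below the plate's top), floor 8 mm above the bench; chips pushed over that edge drop in. Origin: bench level under the white plate's centre; z up.
- scraper: Loose orange scraper block standing on the bench to the robot's right, about 0.25 kg. Foot 140 (x) by 28 (y) mm, 30 tall, black rubber sole. Grip: upright slab on the foot's middle, 80 along x, 24 thick along y, from 30 to 75 mm above the sole; pinch it across y from above. Origin: centre of the sole; z up. The wooden vial rack beside it is not the scraper.
- chip_a: Loose red-brown ore chip lying on the white plate, a five-sided flat piece about 28 mm across and 12 mm thick, 14 g. Origin: centre of its underside.
- chip_b: Loose red-brown ore chip on the white plate, six-sided, about 28 mm across and 12 thick, 14 g. Origin: centre of its underside. In the plate's frame both chips start with x within 42 mm of 0 and y between -35 and 45 mm, so one straight stroke along the plate's y, from its -y end, takes both.
Not all that is in view belongs to the job. Of the things like the scraper, leave any that is green or turquoise; of the rest the larger one is meant.

How it is judged:
By the outcome, as a careful person would: the job done as asked, in the order asked, and still so for the second after the job is handed in, with the robot touching nothing.
It also fails if it takes over 48 s, if anything falls off the work surface, if the arm or the gripper's body presses on something with over 40 N, if the wrist force passes 120 N, or if a joint passes its speed limit or range.

## Working session

There is one attempt and no reset: what is moved stays moved. The work goes in short steps, Python scripts to look and compute and a tool call to move; the robot and the scene stay as the last step left them, time stands still between calls to the robot, and variables do not carry over. Pictures are saved under pics/ and viewed, about 8 in all and at most 12, crops included, and the job is handed in when it is done.

Besides the shell and the picture viewer there is one more tool, called after ">>>" in YAML: its name, and indented under it one key for each argument. arm_command: Moves the arm, as the interface text tells. Its arguments: {"type":"object","properties":{"rows":{"type":"array","items":{"type":"object","properties":{"fingers":{"type":"number"},"travel":{"type":"array","items":{"type":"number"}},"roll":{"type":"number"}}}}},"required":["rows"]}

```bash
mkdir -p pics; cat > h.py <<'E'
import numpy as np, cv2
from station import *
def cam(n):
    c=get_calibration(n); f=240/np.tan(np.radians(c["fov_y"]/2))
    if "mount" in c:
        s=sense(); M=np.array(c["mount"]); R=np.array(s["ee_rot"])@M[:3,:3]; t=np.array(s["tcp_pos"])+np.array(s["ee_rot"])@M[:3,3]
    else: R=np.array(c["attitude"]); t=np.array(c["origin"])
    return f,c["cx"],c["cy"],R,t
def shot(n):
    k=cam(n); p,d=capture(n); return p,d,k
def cloud(d,k):
    f,cx,cy,R,t=k; v,u=np.mgrid[:480,:640]
    P=np.stack([(u-cx)/f*d,(v-cy)/f*d,d],-1)@R.T+t
    P[d==0]=np.nan; return P
def save(n,p): cv2.imwrite("pics/"+n+".png",cv2.cvtColor(p,cv2.COLOR_RGB2BGR))
E
python3 - <<'E'
from h import *
np.set_printoptions(precision=3,suppress=True)
print(sense()); print(get_calibration("top")); print(get_calibration("wrist"))
for n in ("top","scene"):
    p,d,k=shot(n); save(n+"0",p); np.savez(n+"0.npz",p=p,P=cloud(d,k))
    for l in ("prep_plate","scraper","chip_a"):
        for r in search_frame(n,l): print(n,l,np.array(r["position"]),r["p"])
E
```

```text
{'time_s': 0.0, 'joints': array([-51.359,  22.092,   0.381,  -0.03 , -68.411, -14.817]), 'joint_velocities': array([-0.005,  0.015, -0.013, -0.003,  0.097, -0.034]), 'effort': array([ -0.001, -39.066,  18.74 ,   4.22 ,   0.011,  -0.   ]), 'tcp_pos': array([ 0.252, -0.571,  0.232]), 'ee_rot': array([[-0.915, -0.404, -0.001],
       [-0.404,  0.915,  0.002],
       [ 0.   ,  0.002, -1.   ]]), 'wrist_force': array([0.279, 0.61 , 0.545]), 'moment': array([ 0.034, -0.019,  0.033]), 'gripper_width': 0.9982307128194059}
{'fov_y': 42.2381616669238, 'cx': 323.9435196424958, 'cy': 241.5265056264965, 'origin': array([ 0.345, -0.152,  1.142]), 'attitude': array([[ 0.028, -0.995,  0.096],
       [-0.999, -0.029, -0.013],
       [ 0.015, -0.095, -0.995]])}
{'fov_y': 69.34913524126218, 'cx': 313.80431905603126, 'cy': 240.4180846479704, 'mount': array([[-0.001, -0.969, -0.245,  0.067],
       [ 1.   , -0.001, -0.   ,  0.   ],
       [-0.   , -0.245,  0.969, -0.151],
       [ 0.   ,  0.   ,  0.   ,  1.   ]])}
top prep_plate [0.487 0.116 0.044] 0.88
top scraper [ 0.447 -0.43   0.029] 0.97
top scraper [ 0.269 -0.32   0.061] 0.97
top scraper [ 0.447 -0.294  0.044] 0.88
top scraper [ 0.463 -0.162  0.035] 0.84
top chip_a [0.467 0.069 0.057] 0.72
top chip_a [0.509 0.096 0.059] 0.53
scene prep_plate [0.508 0.124 0.044] 0.77
scene scraper [ 0.466 -0.429  0.031] 0.91
scene scraper [ 0.471 -0.288  0.039] 0.86
scene scraper [ 0.476 -0.153  0.024] 0.83
scene scraper [ 0.281 -0.322  0.032] 0.73
scene chip_a [0.511 0.097 0.056] 0.66
scene chip_a [0.471 0.071 0.059] 0.53
```

View pics/top0.png

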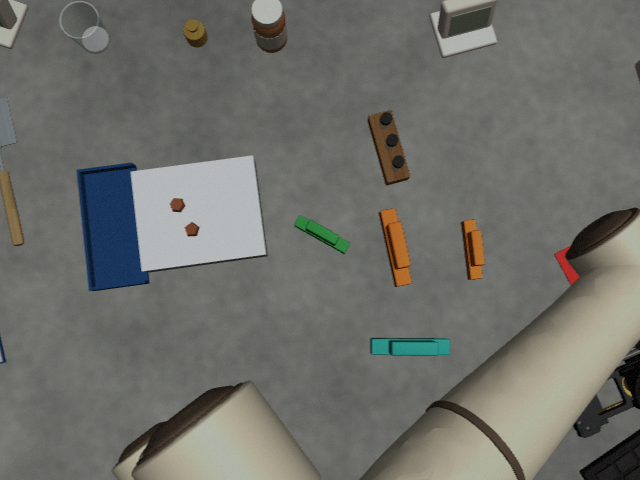

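View pics/scene0.png

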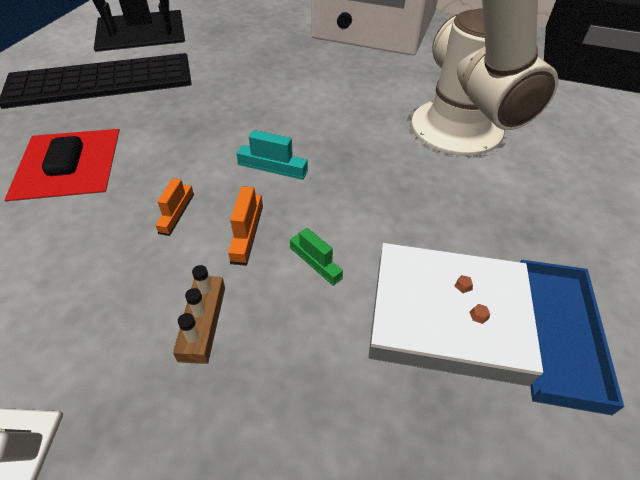

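Candidates in the top view are the large orange block (395,247), small orange (473,249), green (322,234), turquoise (410,346) and the rack (389,147). The large orange one at about world (0.45,-0.29) is the scraper. The plate is at (198,213), the chips at (177,205) and (192,229), and the tray is on the plate's left, which is world +y.

```bash
python3 - <<'E'
from h import *
np.set_printoptions(precision=4,suppress=True)
z=np.load("top0.npz"); p=z["p"].astype(int); P=z["P"]
def rect(m,l):
    q=P[m]; q=q[np.isfinite(q[:,0])]
    m8=np.zeros((480,640),np.uint8); m8[m]=1
    r=cv2.minAreaRect((q[:,:2]*1000).astype(np.float32)); b=cv2.boxPoints(r)
    print(l,len(q),"c",r[0],"size",r[1],"ang",r[2],"z",np.percentile(q[:,2],[5,50,95]))
u=np.arange(640)[None,:]+0*np.arange(480)[:,None]; v=np.arange(480)[:,None]+0*u
Z=P[...,2]
box=lambda a,b,c,d:(u>a)&(u<b)&(v>c)&(v<d)
R,G,B=p[...,0],p[...,1],p[...,2]
rect(box(110,290,140,290)&(R>140)&(B>140)&(Z>.038)&(Z<.05),"plate")
rect(box(60,160,150,300)&(B>R+40),"tray")
o=(R>150)&(B<90)&(G<150)
s=box(370,420,195,295)&(R>B+80)
rect(s,"scraper all"); rect(s&(Z>.067),"grip"); rect(s&(Z<.045),"foot")
s2=box(455,490,210,290)&(R>B+80); rect(s2,"small all")
for a in ((160,186,195,215),(183,205,219,240)): rect(box(*a)&(R>B+50)&(Z>.05),"chip")
save("crop",cv2.resize(z["p"][190:300,360:500],None,fx=4,fy=4))
E
```

```text
plate 11725 c (496.57293701171875, 60.42945861816406) size (180.3925323486328, 220.4687957763672) ang 9.460366249084473 z [0.0426 0.0459 0.049 ]
tray 6055 c (469.990966796875, 217.5613555908203) size (220.6610565185547, 100.86945343017578) ang 9.694743156433105 z [0.0057 0.0093 0.0308]
scraper all 1177 c (448.1224670410156, -300.3587951660156) size (139.28688049316406, 38.269752502441406) ang 13.36312484741211 z [0.028  0.0717 0.0785]
grip 604 c (447.00469970703125, -295.1119689941406) size (79.52932739257812, 23.374757766723633) ang 13.556498527526855 z [0.0724 0.0757 0.0793]
foot 573 c (448.1224670410156, -300.3587951660156) size (139.28688049316406, 38.269752502441406) ang 13.36312484741211 z [0.027  0.0309 0.0367]
small all 693 c (448.2897644042969, -442.4816589355469) size (107.23871612548828, 37.21882247924805) ang 6.564899921417236 z [0.0211 0.0337 0.0611]
chip 114 c (507.10235595703125, 94.02715301513672) size (21.396804809570312, 20.981115341186523) ang 5.438483238220215 z [0.0521 0.0573 0.0606]
chip 99 c (464.8318176269531, 67.02838897705078) size (18.0623722076416, 19.445941925048828) ang 43.46773147583008 z [0.0525 0.0571 0.0608]
```

View pics/crop.png

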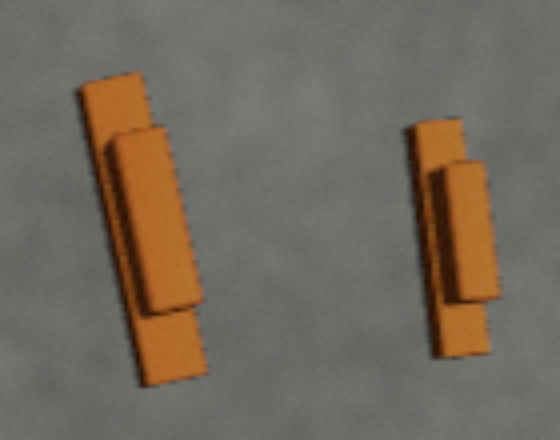

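The crop confirms that the left block is the larger one (139 mm foot). Next I move above it.

>>> arm_command:
  rows:
    - {"travel": [-3,1.8,0.5],"roll": 2,"fingers": 100}
    - {"travel": [-7,4.2,1],"roll": 4,"fingers": 100}
    - {"travel": [-11,6.6,2],"roll": 6,"fingers": 100}
    - {"travel": [-15,9,3],"roll": 8,"fingers": 100}
    - {"travel": [-19,11.4,4],"roll": 10.3,"fingers": 100}
    - {"travel": [-23,13.8,5],"roll": 10.3,"fingers": 100}
    - {"travel": [-26,15.6,5.5],"roll": 10.3,"fingers": 100}
    - {"travel": [-29,17.3,6],"roll": 10.3,"fingers": 100}
    - {"travel": [-29,17.3,6],"roll": 10.3,"fingers": 100}
    - {"travel": [-29,17.3,6],"roll": 10.3,"fingers": 100}

```text
time_s: 1.4
tcp_pos: [0.4483, -0.2957, 0.1736]
ee_rot: [[-0.972, -0.236, -0.0], [-0.236, 0.972, -0.0], [0.0, -0.0, -1.0]]
wrist_force: [0.4, 0.2, -0.3]
gripper_width: 1.0
```

```bash
python3 - <<'E'
from h import *
np.set_printoptions(precision=4,suppress=True)
s=sense();print(s["tcp_pos"],s["ee_rot"],s["time_s"])
p,d,k=shot("wrist"); save("w1",p); P=cloud(d,k); p=p.astype(int)
m=(p[...,0]>p[...,2]+70)&(p[...,0]>1.4*p[...,1])&(abs(P[...,1]+.296)<.08)&(abs(P[...,0]-.447)<.1)
for l,mm in (("grip",m&(P[...,2]>.07)),("foot",m&(P[...,2]>.022)&(P[...,2]<.04))):
    q=P[mm]; 
    if len(q): print(l,len(q),cv2.minAreaRect((q[:,:2]*1000).astype(np.float32)),np.median(q[:,2]),q.min(0),q.max(0))
    T=(q.mean(0)-s["tcp_pos"])@s["ee_rot"]; print(T)
E
```

```text
[ 0.4483 -0.2957  0.1736] [[-0.9718 -0.2356 -0.0002]
 [-0.2356  0.9718 -0.0001]
 [ 0.0003 -0.     -1.    ]] 1.4
grip 2678 ((445.7326354980469, -296.4848937988281), (78.73484802246094, 22.901126861572266), 13.33503532409668) 0.07468708243575989 [ 0.4054 -0.3162  0.0706] [ 0.4864 -0.2772  0.077 ]
[0.0015 0.0009 0.0989]
foot 1176 ((442.0397033691406, -297.19769287109375), (129.41702270507812, 26.285869598388672), 13.499178886413574) 0.029822357253799225 [ 0.3763 -0.3246  0.0273] [ 0.5076 -0.2702  0.0392]
[0.0473 0.001  0.1437]
```

View pics/w1.png

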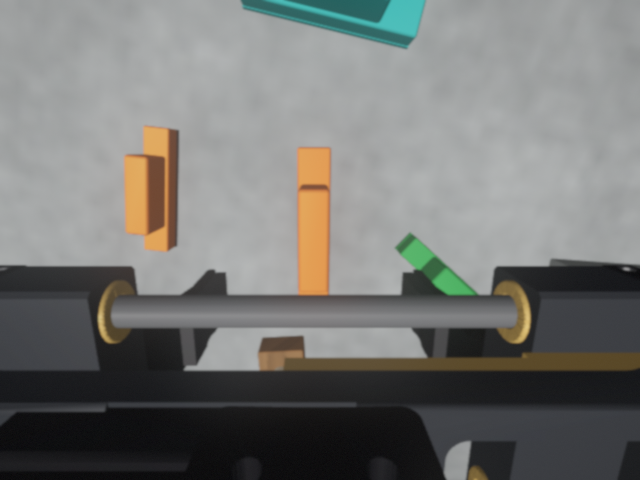

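The wrist view shows the grip centred between the fingers at (314,150–295), so I descend and grip.

>>> arm_command:
  rows:
    - {"travel": [0.2,0,3],"roll": 0,"fingers": 100}
    - {"travel": [0.2,0,6],"roll": 0,"fingers": 100}
    - {"travel": [0.2,0,8.5],"roll": 0,"fingers": 100}
    - {"travel": [0.2,0,10.5],"roll": 0,"fingers": 100}
    - {"travel": [0.2,0,12],"roll": 0,"fingers": 100}
    - {"travel": [0.2,0,12.5],"roll": 0,"fingers": 100}
    - {"travel": [0.2,0,12.5],"roll": 0,"fingers": 60}
    - {"travel": [0.2,0,12.5],"roll": 0,"fingers": 30}
    - {"travel": [0.2,0,12.5],"roll": 0,"fingers": 15}
    - {"travel": [0.2,0,12.5],"roll": 0,"fingers": 15}

```text
time_s: 2.45
tcp_pos: [0.4464, -0.297, 0.0494]
ee_rot: [[-0.972, -0.234, 0.002], [-0.234, 0.972, -0.001], [-0.002, -0.001, -1.0]]
wrist_force: [-0.4, 0.4, -0.0]
gripper_width: 0.725
```

>>> arm_command:
  rows:
    - {"travel": [0,0,0],"roll": 0,"fingers": 10}
    - {"travel": [0,0,0],"roll": 0,"fingers": 0}
    - {"travel": [0,0,0],"roll": 0,"fingers": 0}
    - {"travel": [0,0,0],"roll": 0,"fingers": 0}
    - {"travel": [0,0,0],"roll": 0,"fingers": 0}

```text
time_s: 2.95
tcp_pos: [0.4459, -0.2967, 0.0485]
ee_rot: [[-0.972, -0.234, -0.0], [-0.234, 0.972, 0.0], [0.0, 0.0, -1.0]]
wrist_force: [-0.2, 0.4, 0.2]
gripper_width: 0.278
```

>>> arm_command:
  rows:
    - {"travel": [0,0,0],"roll": 0,"fingers": 0}
    - {"travel": [0,0,-1],"roll": 0,"fingers": 0}
    - {"travel": [0,0,-2.5],"roll": 0,"fingers": 0}
    - {"travel": [0,0,-4.5],"roll": 0,"fingers": 0}
    - {"travel": [0,0,-6.5],"roll": 0,"fingers": 0}
    - {"travel": [0,0,-8.5],"roll": 0,"fingers": 0}
    - {"travel": [0,0,-9.5],"roll": 0,"fingers": 0}
    - {"travel": [0,0,-10],"roll": 0,"fingers": 0}
    - {"travel": [0,0,-10],"roll": 0,"fingers": 0}

```text
time_s: 3.85
tcp_pos: [0.4459, -0.2967, 0.1488]
ee_rot: [[-0.972, -0.234, 0.0], [-0.234, 0.972, 0.0], [-0.0, -0.0, -1.0]]
wrist_force: [-0.4, 0.4, -2.5]
gripper_width: 0.275
```

>>> arm_command:
  rows:
    - {"travel": [-0.6,1.3,0],"roll": 0.4,"fingers": 0}
    - {"travel": [-1.9,4,0],"roll": 0.8,"fingers": 0}
    - {"travel": [-3.6,7.8,0],"roll": 1.5,"fingers": 0}
    - {"travel": [-5.4,11.7,0],"roll": 2,"fingers": 0}
    - {"travel": [-7.2,15.6,0],"roll": 2.5,"fingers": 0}
    - {"travel": [-9,19.5,0],"roll": 3,"fingers": 0}
    - {"travel": [-10.5,22.8,0],"roll": 3.5,"fingers": 0}
    - {"travel": [-11.6,25,0],"roll": 3.9,"fingers": 0}
    - {"travel": [-12.1,26.1,0],"roll": 3.9,"fingers": 0}
    - {"travel": [-12.1,26.1,0],"roll": 3.9,"fingers": 0}

```text
time_s: 4.85
tcp_pos: [0.5023, -0.0137, 0.1476]
ee_rot: [[-0.986, -0.169, -0.002], [-0.169, 0.986, -0.0], [0.002, -0.0, -1.0]]
wrist_force: [-0.4, -0.5, -2.5]
gripper_width: 0.278
```

```bash
python3 - <<'E'
from h import *
np.set_printoptions(precision=4,suppress=True)
s=sense();print(s["tcp_pos"],s["ee_rot"],s["time_s"],s["gripper_width"],s["wrist_force"])
p,d,k=shot("scene"); save("s1",p)
E
```

```text
[ 0.5023 -0.0137  0.1476] [[-0.9856 -0.1693 -0.0018]
 [-0.1693  0.9856 -0.0003]
 [ 0.0018 -0.     -1.    ]] 4.85 0.2775794773206374 [-0.3933 -0.49   -2.4894]
```

View pics/s1.png

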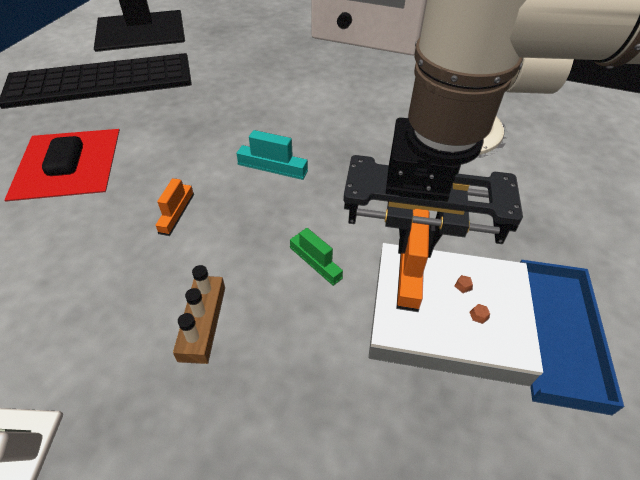

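The scraper is held level above the plate's -y end (sole near (412,300)), and the chips are untouched at (464,284) and (481,314). I lower it to contact.

>>> arm_command:
  rows:
    - {"travel": [0,0,1.2],"roll": 0,"fingers": 0}
    - {"travel": [0,0,2.7],"roll": 0,"fingers": 0}
    - {"travel": [0,0,4],"roll": 0,"fingers": 0}
    - {"travel": [0,0,4.8],"roll": 0,"fingers": 0}
    - {"travel": [0,0,5.1],"roll": 0,"fingers": 0}
    - {"travel": [0,0,5.2],"roll": 0,"fingers": 0}
    - {"travel": [0,0,5.25],"roll": 0,"fingers": 0}
    - {"travel": [0,0,5.3],"roll": 0,"fingers": 0}
    - {"travel": [0,0,5.3],"roll": 0,"fingers": 0}

```text
time_s: 5.8
tcp_pos: [0.5028, -0.0146, 0.0959]
ee_rot: [[-0.986, -0.167, 0.001], [-0.167, 0.986, 0.0], [-0.001, 0.0, -1.0]]
wrist_force: [0.3, -0.1, -2.8]
gripper_width: 0.269
```

>>> arm_command:
  rows:
    - {"travel": [0,0,0.1],"roll": 0,"fingers": 0}
    - {"travel": [0,0,0.15],"roll": 0,"fingers": 0}
    - {"travel": [0,0,0.2],"roll": 0,"fingers": 0}
    - {"travel": [0,0,0.2],"roll": 0,"fingers": 0}

```text
time_s: 6.2
tcp_pos: [0.5026, -0.0147, 0.0935]
ee_rot: [[-0.986, -0.167, 0.0], [-0.167, 0.986, 0.0], [-0.0, 0.0, -1.0]]
wrist_force: [-0.4, 1.0, -3.5]
gripper_width: 0.268
```

>>> arm_command:
  rows:
    - {"travel": [0,0,0.05],"roll": 0,"fingers": 0}
    - {"travel": [0,0,0.1],"roll": 0,"fingers": 0}
    - {"travel": [0,0,0.1],"roll": 0,"fingers": 0}

```text
time_s: 6.5
tcp_pos: [0.5026, -0.0147, 0.0935]
ee_rot: [[-0.986, -0.168, 0.0], [-0.168, 0.986, -0.0], [-0.0, -0.0, -1.0]]
wrist_force: [-2.9, 1.5, 6.1]
gripper_width: 0.275
```

Contact is made with about 9 N of press. I stroke along the plate's +y.

>>> arm_command:
  rows:
    - {"travel": [0,0.3,0],"roll": 0,"fingers": 0}
    - {"travel": [0,0.8,0],"roll": 0,"fingers": 0}
    - {"travel": [0,1.5,0],"roll": 0,"fingers": 0}
    - {"travel": [0,2.3,0],"roll": 0,"fingers": 0}
    - {"travel": [0,3.1,0],"roll": 0,"fingers": 0}
    - {"travel": [0,3.9,0],"roll": 0,"fingers": 0}
    - {"travel": [0,4.7,0],"roll": 0,"fingers": 0}
    - {"travel": [0,5.4,0],"roll": 0,"fingers": 0}
    - {"travel": [0,5.9,0],"roll": 0,"fingers": 0}
    - {"travel": [0,6,0],"roll": 0,"fingers": 0}

```text
time_s: 7.5
tcp_pos: [0.4934, 0.0448, 0.0935]
ee_rot: [[-0.986, -0.169, 0.002], [-0.169, 0.986, -0.001], [-0.002, -0.001, -1.0]]
wrist_force: [2.0, -5.3, 4.9]
gripper_width: 0.272
```

>>> arm_command:
  rows:
    - {"travel": [0,0.5,0],"roll": 0,"fingers": 0}
    - {"travel": [0,1.2,0],"roll": 0,"fingers": 0}
    - {"travel": [0,2,0],"roll": 0,"fingers": 0}
    - {"travel": [0,2.8,0],"roll": 0,"fingers": 0}
    - {"travel": [0,3.6,0],"roll": 0,"fingers": 0}
    - {"travel": [0,4.4,0],"roll": 0,"fingers": 0}
    - {"travel": [0,5.1,0],"roll": 0,"fingers": 0}
    - {"travel": [0,5.7,0],"roll": 0,"fingers": 0}
    - {"travel": [0,6,0],"roll": 0,"fingers": 0}
    - {"travel": [0,6,0],"roll": 0,"fingers": 0}

```text
time_s: 8.5
tcp_pos: [0.4831, 0.104, 0.0935]
ee_rot: [[-0.986, -0.169, 0.002], [-0.169, 0.986, -0.0], [-0.002, -0.001, -1.0]]
wrist_force: [-0.4, -3.0, 6.4]
gripper_width: 0.274
```

```bash
python3 - <<'E'
from h import *
np.set_printoptions(precision=4,suppress=True)
s=sense();print(s["tcp_pos"],s["wrist_force"],s["gripper_width"])
a=np.radians(9.6);Y=np.array([-np.sin(a),np.cos(a)]);X=np.array([Y[1],-Y[0]]);q=s["tcp_pos"][:2]-[.4966,.0604];print("plate xy",q@X,q@Y)
p,d,k=shot("scene"); save("s2",p[220:440,340:640].repeat(2,0).repeat(2,1))
E
```

```text
[0.4831 0.104  0.0935] [-0.354  -2.9543  6.3505] 0.2740969812138478
plate xy -0.006044829573037825 0.04524466846698651
```

View pics/s2.png

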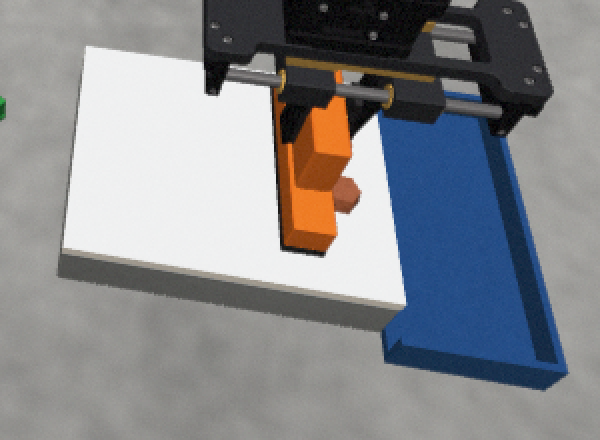

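The scraper is flat on the plate, with one chip visible ahead of its foot at crop (346,195) and the other hidden behind the grip. I finish the stroke: 6.2 cm more puts the foot's front about 12 mm past the edge.

>>> arm_command:
  rows:
    - {"travel": [0,0.5,0],"roll": 0,"fingers": 0}
    - {"travel": [0,1.2,0],"roll": 0,"fingers": 0}
    - {"travel": [0,2,0],"roll": 0,"fingers": 0}
    - {"travel": [0,2.8,0],"roll": 0,"fingers": 0}
    - {"travel": [0,3.6,0],"roll": 0,"fingers": 0}
    - {"travel": [0,4.4,0],"roll": 0,"fingers": 0}
    - {"travel": [0,5.1,0],"roll": 0,"fingers": 0}
    - {"travel": [0,5.7,0],"roll": 0,"fingers": 0}
    - {"travel": [0,6.2,0],"roll": 0,"fingers": 0}
    - {"travel": [0,6.2,0],"roll": 0,"fingers": 0}

```text
time_s: 9.55
tcp_pos: [0.4724, 0.1651, 0.0935]
ee_rot: [[-0.986, -0.168, 0.001], [-0.168, 0.986, -0.001], [-0.001, -0.001, -1.0]]
wrist_force: [-0.8, -3.1, 7.5]
gripper_width: 0.274
```

>>> arm_command:
  rows:
    - {"travel": [0,0,0],"roll": 0,"fingers": 0}
    - {"travel": [0,0,-1],"roll": 0,"fingers": 0}
    - {"travel": [0,0,-3],"roll": 0,"fingers": 0}
    - {"travel": [0,-0.5,-5],"roll": 0,"fingers": 0}
    - {"travel": [0,-2,-7],"roll": 0,"fingers": 0}
    - {"travel": [0,-5,-8],"roll": 0,"fingers": 0}
    - {"travel": [0,-9,-8],"roll": 0,"fingers": 0}
    - {"travel": [0,-13,-8],"roll": 0,"fingers": 0}
    - {"travel": [0,-15,-8],"roll": 0,"fingers": 0}
    - {"travel": [0,-15,-8],"roll": 0,"fingers": 0}

```text
time_s: 10.55
tcp_pos: [0.4967, 0.0153, 0.1721]
ee_rot: [[-0.987, -0.163, -0.001], [-0.163, 0.987, 0.0], [0.001, 0.001, -1.0]]
wrist_force: [-0.9, 1.5, -2.5]
gripper_width: 0.273
```

```bash
python3 - <<'E'
from h import *
np.set_printoptions(precision=4,suppress=True)
s=sense();print(s["tcp_pos"],s["ee_rot"],s["wrist_force"],s["gripper_width"])
p,d,k=shot("scene"); save("s3",p)
for n in("scene","top"):
    if n=="top": capture("top")
    for r in search_frame(n,"chip_a"): print(n,np.array(r["position"]),r["p"])
E
```

```text
[0.4967 0.0153 0.1721] [[-0.9866 -0.1633 -0.0012]
 [-0.1633  0.9866  0.0005]
 [ 0.0011  0.0007 -1.    ]] [-0.9273  1.5228 -2.4614] 0.27320473752130814
scene [0.4884 0.2052 0.0168] 0.81
scene [0.4477 0.2051 0.023 ] 0.77
top [0.4439 0.2043 0.0213] 0.57
```

View pics/s3.png

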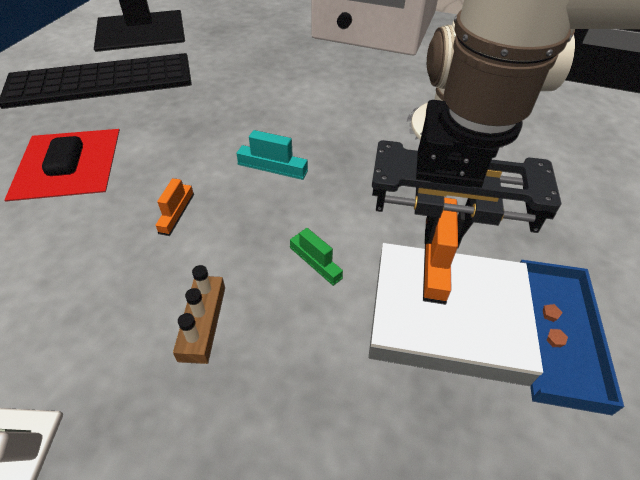

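Both chips lie in the tray at (552,312) and (558,338), with heights that match the tray floor plus chip. I return the scraper to its bare starting spot.

>>> arm_command:
  rows:
    - {"travel": [0.5,-1.5,0],"roll": 0,"fingers": 0}
    - {"travel": [1.6,-4.6,0],"roll": -0.5,"fingers": 0}
    - {"travel": [3,-8.8,0],"roll": -1,"fingers": 0}
    - {"travel": [4.4,-13,0],"roll": -1.5,"fingers": 0}
    - {"travel": [5.8,-17.2,0],"roll": -2,"fingers": 0}
    - {"travel": [7.2,-21.4,0],"roll": -2.5,"fingers": 0}
    - {"travel": [8.6,-25.5,0],"roll": -3,"fingers": 0}
    - {"travel": [9.6,-28.5,0],"roll": -3.9,"fingers": 0}
    - {"travel": [10.1,-30,0],"roll": -3.9,"fingers": 0}
    - {"travel": [10.1,-30,0],"roll": -3.9,"fingers": 0}

```text
time_s: 11.75
tcp_pos: [0.4472, -0.2973, 0.1722]
ee_rot: [[-0.973, -0.232, -0.001], [-0.232, 0.973, 0.0], [0.001, 0.0, -1.0]]
wrist_force: [0.6, -0.0, -2.1]
gripper_width: 0.272
```

>>> arm_command:
  rows:
    - {"travel": [0,0,1.5],"roll": 0,"fingers": 0}
    - {"travel": [0,0,4],"roll": 0,"fingers": 0}
    - {"travel": [0,0,6.5],"roll": 0,"fingers": 0}
    - {"travel": [0,0,9],"roll": 0,"fingers": 0}
    - {"travel": [0,0,10.7],"roll": 0,"fingers": 0}
    - {"travel": [0,0,11.6],"roll": 0,"fingers": 0}
    - {"travel": [0,0,11.8],"roll": 0,"fingers": 0}
    - {"travel": [0,0,11.9],"roll": 0,"fingers": 0}
    - {"travel": [0,0,12],"roll": 0,"fingers": 0}
    - {"travel": [0,0,12],"roll": 0,"fingers": 0}

```text
time_s: 12.75
tcp_pos: [0.4483, -0.296, 0.0534]
ee_rot: [[-0.972, -0.234, 0.002], [-0.234, 0.972, -0.001], [-0.001, -0.001, -1.0]]
wrist_force: [-0.6, 0.5, -1.7]
gripper_width: 0.272
```

>>> arm_command:
  rows:
    - {"travel": [0,0,0.15],"roll": 0,"fingers": 0}
    - {"travel": [0,0,0.3],"roll": 0,"fingers": 0}
    - {"travel": [0,0,0.4],"roll": 0,"fingers": 0}
    - {"travel": [0,0,0.4],"roll": 0,"fingers": 0}

```text
time_s: 13.15
tcp_pos: [0.4478, -0.2959, 0.0485]
ee_rot: [[-0.972, -0.234, 0.0], [-0.234, 0.972, -0.0], [0.0, -0.0, -1.0]]
wrist_force: [-0.0, 0.5, -2.1]
gripper_width: 0.277
```

>>> arm_command:
  rows:
    - {"travel": [0,0,0.05],"roll": 0,"fingers": 0}
    - {"travel": [0,0,0.08],"roll": 0,"fingers": 0}
    - {"travel": [0,0,0.08],"roll": 0,"fingers": 0}

```text
time_s: 13.45
tcp_pos: [0.4478, -0.2959, 0.0485]
ee_rot: [[-0.972, -0.234, 0.0], [-0.234, 0.972, -0.0], [-0.0, -0.0, -1.0]]
wrist_force: [-1.6, 1.8, 4.9]
gripper_width: 0.275
```

Contact is firm, so I release and rise.

>>> arm_command:
  rows:
    - {"travel": [0,0,0],"roll": 0,"fingers": 35}
    - {"travel": [0,0,0],"roll": 0,"fingers": 50}
    - {"travel": [0,0,0],"roll": 0,"fingers": 80}
    - {"travel": [0,0,0],"roll": 0,"fingers": 100}
    - {"travel": [0,0,0],"roll": 0,"fingers": 100}
    - {"travel": [0,0,0],"roll": 0,"fingers": 100}
    - {"travel": [0,0,0],"roll": 0,"fingers": 100}

```text
time_s: 14.15
tcp_pos: [0.4478, -0.2959, 0.0477]
ee_rot: [[-0.972, -0.234, -0.0], [-0.234, 0.972, -0.0], [0.0, -0.0, -1.0]]
wrist_force: [0.4, -0.2, -0.4]
gripper_width: 0.811
```

>>> arm_command:
  rows:
    - {"travel": [0,0,-1],"roll": 0,"fingers": 100}
    - {"travel": [0,0,-3],"roll": 0,"fingers": 100}
    - {"travel": [0,0,-6],"roll": 0,"fingers": 100}
    - {"travel": [0,0,-10],"roll": 0,"fingers": 100}
    - {"travel": [0,0,-14],"roll": 0,"fingers": 100}
    - {"travel": [0,0,-17],"roll": 0,"fingers": 100}
    - {"travel": [0,0,-18],"roll": 0,"fingers": 100}
    - {"travel": [0,0,-18],"roll": 0,"fingers": 100}
    - {"travel": [0,0,-18],"roll": 0,"fingers": 100}

```text
time_s: 15.05
tcp_pos: [0.447, -0.2954, 0.2266]
ee_rot: [[-0.972, -0.233, -0.002], [-0.233, 0.972, 0.001], [0.001, 0.002, -1.0]]
wrist_force: [-0.5, 0.4, -0.3]
gripper_width: 1.0
```

```bash
python3 - <<'E'
from h import *
s=sense();print(s["tcp_pos"],s["time_s"],s["wrist_force"],s["gripper_width"])
p,d,k=shot("scene"); save("s4",p)
for l in("chip_a","scraper"):
    for r in search_frame("scene",l): print(l,np.round(r["position"],3),r["p"])
E
```

```text
[ 0.44695079 -0.29537116  0.22656576] 15.05 [-0.52649983  0.40918605 -0.29511012] 1.0002211802562133
chip_a [0.449 0.201 0.02 ] 0.83
scraper [ 0.475 -0.156  0.021] 0.98
scraper [ 0.464 -0.431  0.027] 0.94
scraper [ 0.473 -0.29   0.039] 0.71
```

View pics/s4.png

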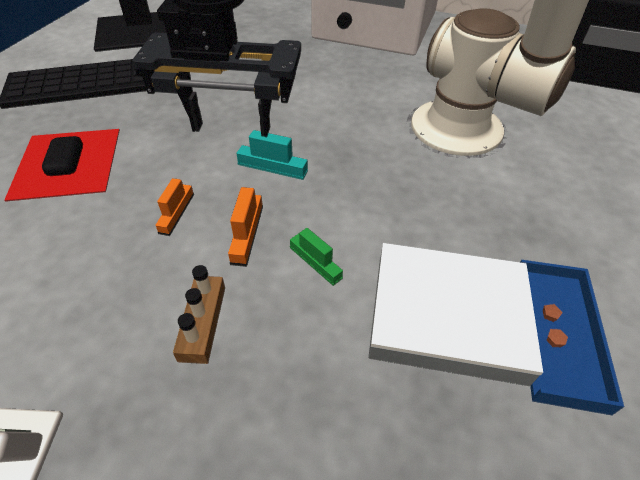

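The scraper stands upright on the bench at (246,225), both chips are in the tray at (552,312) and (558,338), and the gripper is clear.

```bash
python3 -c "
from station import *
print(finish_job())"
```

```text
the job is handed in; nothing more can be done
None
```

I picked up the larger orange scraper by its grip and pressed its foot on the plate with about 9 N. One straight stroke along the plate's +y pushed both chips into the tray. I then stood the scraper back on its original bare spot, let it go, and handed the job in at about 15 s.

The last picture shows both chips on the tray floor, the plate empty, the scraper upright, the other objects unmoved and the gripper open and clear.

One check disagreed: in that last picture the chip network reported only one of the two chips. It had found both in the tray just after the stroke, and both are plainly visible in the picture. The wrist force readings after each move never went above about 10 N.

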